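# Make up two gift crates at the packing bench

## Task

Make up two gift orders. Into the plain pine crate go the stollen tin with the gold lid and the honey jar (amber, gold cap), and then the pine lid goes on that crate, fully down all round; into the green crate go the blue tea caddy and the jam jar (dark red, white cap), and it stays open. Everything stands upright on the floor of its crate, the glass jars are set down and not dropped, and the paste pot and the black-capped gherkin jar are left where they are.

Things in the scene. Friction and masses are not known exactly. Their poses are not given: they have to be found in the camera images.
- pine_crate: Open crate of bare pine, loose, 0.8 kg. Outside 132 (its x) by 210 (its y), rim 82 high; inside 112 by 190, floor 6 thick, walls 10. Origin: centre of its underside, z up. Two things fit side by side along y: the tin (its y along the crate's y) at y = -36 and the jar at y = +54, or mirrored, leave gaps of about 12, and finger room towards the long sides.
- green_crate: The same open crate, same sizes and axes, painted green. The caddy and a jar fit at y = -46 and y = +46.
- lid: Lid of bare pine planks, 0.22 kg, face up on the bench. Board 132 (x) by 210 (y), z = 8 to 17; on it a darker grip batten 20 (x) by 110 (y), z = 17 to 37; below, cleats (z = 0 to 8) that drop inside the crate walls with 8 play all round. Origin: centre, at the cleats' underside. Seated, it is 74 above the crate's origin, y along the crate's y, either way round.
- stollen_tin: Rectangular tinplate tin with a gold-coloured lid, closed, 56 (its x) by 96 (its y) by 58 high, about 0.32 kg. Origin: centre of its underside, z up. Gripped across the 56.
- honey_jar: Glass jar of amber honey with a paper band and a gold cap, upright, about 0.24 kg. Body 56 diameter to 50 high, cap 53 diameter from 50 to 64. Origin: centre of its underside, z up.
- tea_caddy: Square tea caddy, blue, with a round steel cap: body 56 by 56 by 58 high, cap 44 diameter from 58 to 70, about 0.18 kg. Origin: centre of its underside, z up; flat sides square to its x and y.
- jam_jar: Glass jar of dark red jam with a paper band and a white cap, upright, the same sizes as the honey jar, about 0.25 kg. Origin: centre of its underside, z up.
- gherkin_jar: Bystander, to be left alone: jar of the same sizes, green with a black cap. Origin: centre of its underside.
- paste_pot: Bystander, to be left alone: small blue and white glazed paste pot, 52 diameter at the base, 50 high, with the stub of a brush standing out of it up to 91. Origin: centre of its underside.
Not all that is in view belongs to the job. Of the things like the honey_jar, leave any that is pink or purple; of the rest the smaller one is meant.

How it is judged:
On the way, in this order (a step that is already met when the one before it is completed fails the run):
1. the gold-lidded tin and the honey jar stand in the pine crate, released (x of stollen_tin in the frame of pine_crate between -0.05 and 0.05 m and y of stollen_tin in the frame of pine_crate between -0.09 and 0.09 m and z of stollen_tin in the frame of pine_crate between 0 and 0.011 m and angle between each of stollen_tin, honey_jar's own z axis and vertical below 0.1 rad and linear speed of each of stollen_tin, honey_jar below 0.02 m/s and contact force between each of stollen_tin, honey_jar and the fingers below 0.1 N and x of honey_jar in the frame of pine_crate between -0.05 and 0.05 m and y of honey_jar in the frame of pine_crate between -0.09 and 0.09 m and z of honey_jar in the frame of pine_crate between 0 and 0.011 m), for 0.2 s.
2. the lid lies fully down on the packed pine crate, released (all of step 1 and z of lid in the frame of pine_crate between 0.07 and 0.0775 m and x of lid in the frame of pine_crate between -0.015 and 0.015 m and y of lid in the frame of pine_crate between -0.015 and 0.015 m and angle between the y axis of lid and the y axis of pine_crate, either way round below 0.17 rad and angle between lid's own z axis and vertical below 0.05 rad and linear speed of lid below 0.02 m/s and contact force between lid and the fingers below 0.1 N), for 0.2 s.
At the end, for the whole second after the job is handed in: Tin and honey jar on the pine crate's floor, caddy and jam jar on the green one's, upright (0.1 rad, 5 mm); lid seated on the pine crate (4 mm of the rim, 15 mm of centre, 0.17 rad of square, 0.05 rad of level); crates flat on the bench; all released and at rest (0.02 m/s) (all of step 2 and x of tea_caddy in the frame of green_crate between -0.05 and 0.05 m and y of tea_caddy in the frame of green_crate between -0.09 and 0.09 m and z of tea_caddy in the frame of green_crate between 0 and 0.011 m and angle between each of tea_caddy, jam_jar's own z axis and vertical below 0.1 rad and linear speed of each of tea_caddy, jam_jar, pine_crate, green_crate below 0.02 m/s and contact force between each of tea_caddy, jam_jar and the fingers below 0.1 N and x of jam_jar in the frame of green_crate between -0.05 and 0.05 m and y of jam_jar in the frame of green_crate between -0.09 and 0.09 m and z of jam_jar in the frame of green_crate between 0 and 0.011 m and angle between each of pine_crate, green_crate's own z axis and vertical below 0.05 rad and height (world z) of each of pine_crate, green_crate below 0.008 m); the robot touches nothing.
It fails at once if a glass jar dropped into a crate (falling faster than 0.7 m/s between its walls) ((x of honey_jar in the frame of pine_crate between -0.056 and 0.056 m and y of honey_jar in the frame of pine_crate between -0.095 and 0.095 m and z of honey_jar in the frame of pine_crate between 0 and 0.08 m and linear speed of honey_jar above 0.7 m/s) or (x of honey_jar in the frame of green_crate between -0.056 and 0.056 m and y of honey_jar in the frame of green_crate between -0.095 and 0.095 m and z of honey_jar in the frame of green_crate between 0 and 0.08 m and linear speed of honey_jar above 0.7 m/s) or (x of jam_jar in the frame of pine_crate between -0.056 and 0.056 m and y of jam_jar in the frame of pine_crate between -0.095 and 0.095 m and z of jam_jar in the frame of pine_crate between 0 and 0.08 m and linear speed of jam_jar above 0.7 m/s) or (x of jam_jar in the frame of green_crate between -0.056 and 0.056 m and y of jam_jar in the frame of green_crate between -0.095 and 0.095 m and z of jam_jar in the frame of green_crate between 0 and 0.08 m and linear speed of jam_jar above 0.7 m/s)).
It fails at once if the paste pot or the gherkin jar pushed more than 30 mm or tipped over (distance of any of paste_pot, gherkin_jar from where it was at the start of the episode above 0.03 m or angle between any of paste_pot, gherkin_jar's own z axis and vertical above 0.4 rad).
It also fails if it takes over 136 s, if anything falls off the work surface, if the arm or the gripper's body presses on something with over 40 N, if the wrist force passes 120 N, or if a joint passes its speed limit or range.

## Robot

A 6-joint arm with a two-finger parallel gripper is mounted at the origin on the work surface. World frame = base frame: x ahead of the robot, y to its left, z up, the work surface at z = 0. Lengths are in m, angles in rad, forces in N, time in s.
With the tool pointing down it reaches from about 0.35 to 0.975 m from the base axis. Payload 4.9 kg.
Tool frame: the origin (TCP) lies between the finger pads; the fingertips stand 22 mm ahead of it and the grasp point (between the pads) lies 3 mm ahead of it; z points along the fingers, y is the line along which they close (so a half turn about z gives the same grasp; the last joint's range is limited). The gripper opens to 85 mm and grips with 20 to 120 N. Pads are 22 mm wide; open, the fingers measure 114 mm over their backs; the gripper's body (76 mm by 85 mm) begins 54 mm behind the grasp point. The pads swing forward as they close: fully open they stand 13 mm farther back than shut.
Start: joints at [-1.3, 0.053, 1.613, -0, 1.476, -0.119], TCP at [0.237, -0.578, 0.253] pointing down, gripper open.
Joint ranges: [-3.01, 3.01], [-1.01, 2.22], [0.06, 2.58], [-1.02, 4.17], [0.09, 2.62], [-3.14, 3.14]. Speed limits (rad/s): [2.57, 2.57, 3.14, 3.14, 3.14, 3.14].

## Interface

Orientations are given as a unit quaternion [w, x, y, z].
In Python, from plant import state, grab_frame, get_calibration, job_done, recognise, regions_of gives the robot as it stands.
- The arm moves only by the tool apply_moves, never from a script. Its argument "targets" is a list of rows, each an object with "translation": the shift along the tool's x, y, z normalised to -1 to 1, where 1 is 100 mm, a list of three; "twist": the turn about the tool's z normalised to -1 to 1, where 1 is 0.1 rad; "hand": the opening, from 0 (shut) to 1 (fully open). A call has 1 to 8 rows; each row shifts and turns the commanded pose from where the row before left it, along the tool's axes as they then stand; what a row does not reach is not made up. A row lasts 1/10 s, in which the tool goes at most 50 mm and 8.59 degrees, less where a joint would pass 70% of its speed; a pose out of reach is approached as far as the arm can. A call with a number of a shift or a turn outside -1 to 1 is refused whole. A call with a gripper value outside its range is refused whole. The fingers move at their own pace and stop on an object; the grip force is fixed at half the most. Time passes only in rows, so rows that do not move let the fingers close. It gives the time, the measured TCP pose, the force, the opening and the grip force at its end, in the units of the state.
- state(): the state, without advancing time (a new reading comes with each control period).
- grab_frame(name): name is "scene" or "top"; returns the picture (420x560x3 uint8, red, green, blue); there is no depth.
- get_calibration(name): a dict with "camera_matrix" (3x3 intrinsics, pixels), "pose" (4x4, takes a point from camera to world coordinates). Camera axes: x right, y up, looking along -z (the intrinsics and any distortion apply to the point x, -y, -z); pixel columns grow to the right and rows downward; lengths in m; the calibration is good to about 2 mm. A picture is of the moment at which its call begins. get_calibration takes no time and is no camera call.
- job_done(): hands the job in; it is judged then, once.
Trained networks look in the newest picture that a camera, given by its name, has taken for a name from the list of things; names that differ only in an ending like _2 or _b are one class to them, and where a whole thing is asked for, a point or a joint stands for the part that bears it (a point fixed in the world has none). Each returns a list of dicts, best first, with "score" (0 to 1); they miss things now and then, are a little off and sometimes report something else, mostly with a low value. They report only what shows in the picture. A call takes as long as a camera call. They do not tell look-alikes from the thing itself.
- recognise(camera, query): "point" ([x, y, z] in m, in world coordinates, good to about 4 mm: the middle of the surface that is visible of it).
- regions_of(camera, query): "pixels" (420x560 bool, what is visible of it).
The state is a dict: "time": time; "joint_pos": joint angles; "joint_vel": joint speeds; "joint_efforts": joint torques, N m; "tool_pos": TCP position; "tool_rot": TCP orientation; "contact_force": force on the tool from outside, world axes, zero at the start; "ft_torque": the same for the moment, N m; "gripper_width": opening from 0.0 (shut) to 1.0 (fully open); "grasp_force": force on a finger pad.
Only numpy, scipy, OpenCV 4.12 (cv2) and the standard library are available. Lean on these libraries where they do the work, as an engineer would, in place of code of your own. Each camera call takes 0.05 s, during which the arm holds its last target. There are 200 camera calls.

## Working session

There is one attempt and no reset: what is moved stays moved. The work goes in short steps, Python scripts to look and compute and a tool call to move; the robot and the scene stay as the last step left them, time stands still between calls to the robot, and variables do not carry over. Pictures are saved under pics/ and viewed, at most 14 in all, crops included, and the job is handed in when it is done.

Besides the shell and the picture viewer there is one more tool, called as name([rows], argument=value, ...), one row to a line, values as JSON. apply_moves: Moves the arm, as the interface text tells. Its arguments: {"type":"object","properties":{"targets":{"type":"array"}},"required":["targets"]}

```bash
mkdir -p pics
python3 - <<'E'
from plant import *
import cv2
for n in("top","scene"):
    f=grab_frame(n); cv2.imwrite(f"pics/{n}0.png",f[:,:,::-1])
    c=get_calibration(n); print(n,c)
print(state())
E
```

```text
top {'camera_matrix': array([[449.12637342,   0.        , 272.42246111],
       [  0.        , 449.12637342, 210.81702819],
       [  0.        ,   0.        ,   1.        ]]), 'pose': array([[-0.01647984,  0.99718235, -0.07318317,  0.39857016],
       [-0.9997442 , -0.0175676 , -0.01424465, -0.020147  ],
       [-0.01549017,  0.0729297 ,  0.99721678,  1.04056891],
       [ 0.        ,  0.        ,  0.        ,  1.        ]])}
scene {'camera_matrix': array([[502.49827845,   0.        , 275.74269808],
       [  0.        , 502.49827845, 207.62633574],
       [  0.        ,   0.        ,   1.        ]]), 'pose': array([[-0.79936138, -0.44130012,  0.40776903,  0.94855954],
       [ 0.60053252, -0.56470975,  0.56609503,  0.66956907],
       [-0.01954666,  0.69739307,  0.71642225,  0.89504392],
       [ 0.        ,  0.        ,  0.        ,  1.        ]])}
{'time': 0.1, 'joint_pos': array([-1.30000063e+00,  5.33091590e-02,  1.61414693e+00, -5.57460689e-05,
        1.47600513e+00, -1.19009705e-01]), 'joint_vel': array([-0.00038233, -0.0029206 , -0.00467317, -0.00117837,  0.00146896,
        0.0010435 ]), 'joint_efforts': array([ 5.04567925e-04, -3.94898272e+01, -3.71363711e+01, -1.21560338e-04,
        3.84450745e-03, -2.24290027e-07]), 'tool_pos': array([ 0.23734619, -0.57761579,  0.25218039]), 'tool_rot': array([-9.29489089e-04,  9.81065574e-01,  1.93673607e-01, -9.85029797e-05]), 'contact_force': array([-0.19092313, -0.0397773 , -0.19050961]), 'ft_torque': array([ 0.01850766, -0.02116191, -0.05033124]), 'grasp_force': 0.0, 'gripper_width': 1.0033123916296816}
```

View pics/top0.png

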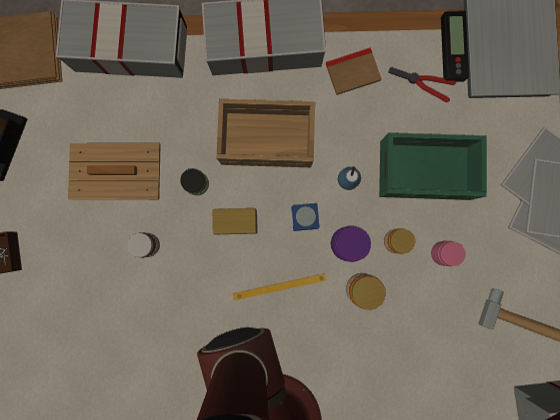

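View pics/scene0.png

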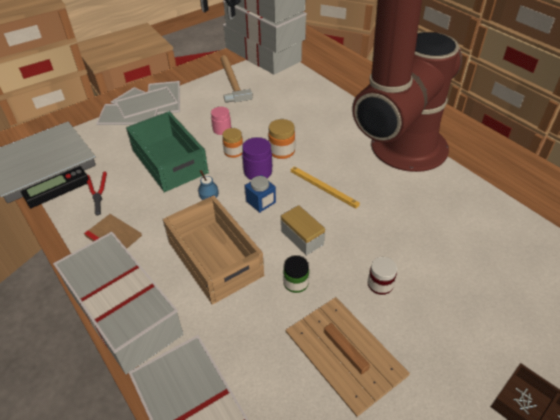

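The first picture (top) shows the pine crate at (267,133), green crate (433,166), lid (114,171), tin (235,221), caddy (305,217), jam (141,245), gherkin (194,181) and paste pot (348,178). In the scene view the same things are seen from the other side, and the arm occludes nothing needed.

Candidates for the honey jar are the small gold cap at (400,240), the big gold cap at (367,291), purple (350,243) and pink (449,253). I choose (400,240), the smaller gold one, and will check it in a crop.

```bash
cat > h.py <<'E'
from plant import *
import numpy as np, cv2
from scipy.optimize import minimize
def cal(n):
    c=get_calibration(n); P=c["pose"]; return c["camera_matrix"],P[:3,:3],P[:3,3]
def proj(n,p):
    K,R,t=cal(n); q=(np.atleast_2d(p)-t)@R; q=q*[1,-1,-1]; u=q@K.T; return u[:,:2]/u[:,2:]
def back(n,uv,z):
    K,R,t=cal(n); d=np.linalg.solve(K,[uv[0],uv[1],1])*[1,-1,-1]; d=R@d; return t+d*(z-t[2])/d[2]
def box(a,b,z0,z1): return np.array([[sx*a/2,sy*b/2,z] for sx in(-1,1) for sy in(-1,1) for z in(z0,z1)])
def cyl(r,z0,z1): 
    th=np.arange(0,2*np.pi,.3); return np.array([[r*np.cos(a),r*np.sin(a),z] for a in th for z in(z0,z1)])
jar=[np.vstack([cyl(.028,0,.05),cyl(.0265,.05,.064)])]
M={'pine_crate':[box(.132,.21,0,.082)],'green_crate':[box(.132,.21,0,.082)],'lid':[box(.132,.21,.008,.017),box(.02,.11,.017,.037)],
'stollen_tin':[box(.056,.096,0,.058)],'honey_jar':jar,'jam_jar':jar,'gherkin_jar':jar,'tea_caddy':[box(.056,.056,0,.058),cyl(.022,.058,.07)],'paste_pot':[cyl(.027,0,.05)]}
def sil(n,name,x,z=0):
    c,s=np.cos(x[2]),np.sin(x[2]);im=np.zeros((840,1120),np.uint8)
    for pts in M[name]:
        w=pts@np.array([[c,-s,0],[s,c,0],[0,0,1]]).T+[x[0],x[1],z]
        cv2.fillConvexPoly(im,cv2.convexHull(np.round((proj(n,w)+.5)*2).astype(np.int32)),1)
    return im
def fit(name,masks,x0,z=0):
    big={n:cv2.resize(m.astype(np.uint8),(1120,840),interpolation=cv2.INTER_NEAREST) for n,m in masks.items()}
    def cost(x):
        s=0
        for n,b in big.items():
            a=sil(n,name,x,z); s-=(a&b).sum()/max((a|b).sum(),1)
        return s/len(big)
    best=None
    for yaw in ([0] if name.endswith(('jar','pot')) else np.arange(-.6,.61,.3)+x0[2]):
        x=np.array([x0[0],x0[1],yaw])
        r=minimize(cost,x,method='Nelder-Mead',options=dict(initial_simplex=[x,x+[.02,0,0],x+[0,.02,0],x+[0,0,.2]],xatol=2e-4,fatol=1e-4))
        if best is None or r.fun<best.fun: best=r
    return best.x,-best.fun
E
cat > m.py <<'E'
from h import *
px={'pine_crate':(267,133),'green_crate':(433,166),'lid':(114,171),'stollen_tin':(235,221),'honey_jar':(400,240),'jam_jar':(141,245),'gherkin_jar':(194,181),'tea_caddy':(305,217),'paste_pot':(348,178)}
F={n:grab_frame(n) for n in('top','scene')}
for k,uv in px.items():
    z=M[k][0][:,2].max()
    p=back('top',uv,z*.8); ms={}
    for n in F:
        q=proj(n,[p[0],p[1],z*.6])[0]
        for r in regions_of(n,k):
            m=r['pixels']; ys,xs=np.nonzero(m)
            if len(xs) and np.hypot(xs.mean()-q[0],ys.mean()-q[1])<20: ms[n]=m;break
    x0=[p[0],p[1],1.57 if k in('pine_crate','green_crate','lid','stollen_tin') else 0]
    if ms:
        print(k,list(ms),*[np.round(v,4) for v in fit(k,ms,x0)])
        if len(ms)==2:
            for n in ms: print('    ',n,*[np.round(v,4) for v in fit(k,{n:ms[n]},x0)])
    else: print(k,'none',p)
a=F['top'][190:320,280:480];b=F['scene'][90:220,190:320]
cv2.imwrite('pics/crop.png',np.hstack([cv2.resize(a,(480,312)),cv2.resize(b,(312,312))])[:,:,::-1])
E
python3 m.py
```

```text
pine_crate ['top', 'scene'] [ 0.6467  0.0053 -0.0597] 0.9717
     top [0.6482 0.0061 3.0882] 0.9798
     scene [6.455e-01 2.900e-03 3.094e+00] 0.9793
green_crate ['top', 'scene'] [ 0.5639 -0.361  -0.0543] 0.9774
     top [ 0.5641 -0.3604  3.0853] 0.9819
     scene [ 0.5635 -0.3628  3.0848] 0.9752
lid ['top', 'scene'] [0.5731 0.3598 3.1237] 0.9638
     top [0.5742 0.3618 3.1253] 0.956Traceback (most recent call last):
  File "m.py", line 16, in <module>
    for n in ms: print('    ',n,*[np.round(v,4) for v in fit(k,{n:ms[n]},x0)])
                                                         ~~~^^^^^^^^^^^^^^^^
  File "h.py", line 32, in fit
    r=minimize(cost,x,method='Nelder-Mead',options=dict(initial_simplex=[x,x+[.02,0,0],x+[0,.02,0],x+[0,0,.2]],xatol=2e-4,fatol=1e-4))
    res = _minimize_neldermead(fun, x0, args, callback, bounds=bounds,
                               **options)
    fxcc = func(xcc)
    fx = function(np.copy(x), *(wrapper_args + args))
  File "h.py", line 27, in cost
    a=sil(n,name,x,z); s-=(a&b).sum()/max((a|b).sum(),1)
  File "h.py", line 20, in sil
    cv2.fillConvexPoly(im,cv2.convexHull(np.round((proj(n,w)+.5)*2).astype(np.int32)),1)
                                                   ~~~~^^^^^
  File "h.py", line 7, in proj
    K,R,t=cal(n); q=(np.atleast_2d(p)-t)@R; q=q*[1,-1,-1]; u=q@K.T; return u[:,:2]/u[:,2:]
          ~~~^^^
  File "h.py", line 5, in cal
    c=get_calibration(n); P=c["pose"]; return c["camera_matrix"],P[:3,:3],P[:3,3]
ValueError: time passes only in moves, steps and waits
```

```bash
sed -i 's/^def cal/import functools\n@functools.cache\ndef cal/' h.py
sed -i "s/1.57 if k in.*else 0\]/0]/" m.py; python3 m.py
```

```text
pine_crate ['top'] [ 0.6476  0.0053 -0.0477] 0.9837
green_crate ['top', 'scene'] [ 0.5645 -0.3611 -0.0561] 0.975
     top [ 0.5649 -0.3607 -0.0484] 0.984
     scene [ 0.5633 -0.3624 -0.0495] 0.9752
lid ['top', 'scene'] [ 0.5733  0.3605 -0.0239] 0.9575
     top [ 0.5756  0.3608 -0.0027] 0.9624
     scene [ 0.5717  0.3592 -0.0153] 0.9665
stollen_tin ['top', 'scene'] [ 0.4512  0.0774 -0.0167] 0.9378
     top [ 0.4522  0.0787 -0.0269] 0.9485
     scene [ 0.4502  0.0759 -0.0567] 0.9456
honey_jar ['top', 'scene'] [ 0.4012 -0.287   0.1168] 0.9078
     top [ 0.4018 -0.2859  0.1118] 0.9211
     scene [ 0.4001 -0.2904 -0.0021] 0.9005
jam_jar ['top', 'scene'] [0.4028 0.2844 0.1039] 0.9142
     top [0.403  0.2845 0.1048] 0.8935
     scene [0.4026 0.2845 0.0547] 0.9382
gherkin_jar ['top', 'scene'] [0.5428 0.1694 0.0786] 0.9173
     top [ 0.5438  0.1719 -0.0384] 0.8975
     scene [0.5418 0.168  0.1152] 0.9477
tea_caddy ['top', 'scene'] [ 0.4583 -0.0783  0.0475] 0.9495
     top [ 0.4589 -0.0778  0.0694] 0.9564
     scene [ 0.4572 -0.0799  0.0531] 0.9636
paste_pot ['top', 'scene'] [ 0.5465 -0.1785  0.0124] 0.6666
     top [ 0.5459 -0.1791  0.1028] 0.7193
     scene [ 0.5482 -0.1792  0.0923] 0.6174
```

View pics/crop.png

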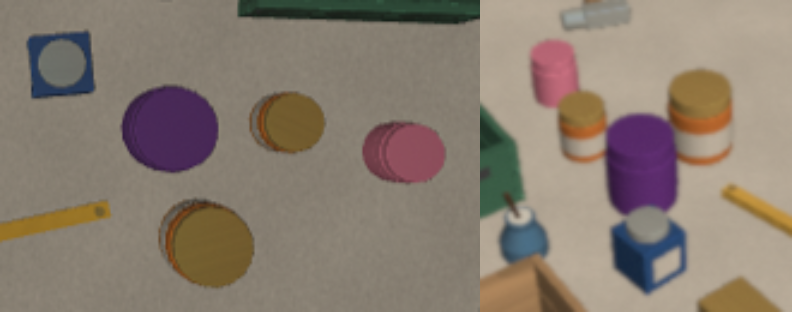

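The crop confirms it: the small gold-capped amber jar at crop (290,122), i.e. top (400,240), is smaller than the other gold one, so it is the honey jar. I'll start by turning the tool so that its y runs along world x.

```bash
cat > g.py <<'E'
import sys
from plant import state
from scipy.spatial.transform import Rotation as R
import numpy as np
s=state(); w,x,y,z=s['tool_rot']; r=R.from_quat([x,y,z,w]); m=r.as_matrix()
th=np.arctan2(m[1,0],m[0,0])
print('t',round(s['time'],2),'pos',s['tool_pos'].round(4),'th',round(th,3),'tilt',m[:,2].round(3),'F',s['contact_force'].round(1),'w',round(s['gripper_width'],3),'g',round(s['grasp_force'],1))
if len(sys.argv)>4:
    t=np.array(list(map(float,sys.argv[1:5])))
    print('units',(m.T@(t[:3]-s['tool_pos'])*10).round(3),'twist',round((th-t[3])*10,3))
E
echo
```

```text
(no output)
```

apply_moves([
  {"translation": [0,0,0],"twist": -1,"hand": 1},
  {"translation": [0,0,0],"twist": -1,"hand": 1},
  {"translation": [0,0,0],"twist": -1,"hand": 1},
  {"translation": [0,0,0],"twist": -1,"hand": 1},
  {"translation": [0,0,0],"twist": -1,"hand": 1},
  {"translation": [0,0,0],"twist": -1,"hand": 1},
  {"translation": [0,0,0],"twist": -1,"hand": 1},
  {"translation": [0,0,0],"twist": -1,"hand": 1},
])

```text
time: 2.3
tool_pos: [0.2375, -0.5781, 0.2533]
tool_rot: [0.0, 0.827, 0.562, 0.0]
contact_force: [-0.5, -0.3, -0.2]
gripper_width: 1.003
grasp_force: 0.0
```

apply_moves([
  {"translation": [0,0,0],"twist": -1,"hand": 1},
  {"translation": [0,0,0],"twist": -1,"hand": 1},
  {"translation": [0,0,0],"twist": -1,"hand": 1},
  {"translation": [0,0,0],"twist": -0.5,"hand": 1},
  {"translation": [0,0,0],"twist": 0,"hand": 1},
  {"translation": [0,0,0],"twist": 0,"hand": 1},
])

```text
time: 2.9
tool_pos: [0.2375, -0.5781, 0.2533]
tool_rot: [0.0, 0.718, 0.696, -0.0]
contact_force: [0.3, 0.5, 0.6]
gripper_width: 1.002
grasp_force: 0.0
```

```bash
python3 g.py .4515 .0775 .2 1.54
```

```text
t 2.9 pos [ 0.2375 -0.5781  0.2533] th 1.539 tilt [-0. -0. -1.] F [0.3 0.5 0.6] w 1.002 g 0.0
units [6.621 1.929 0.533] twist -0.013
```

apply_moves([
  {"translation": [0.44,0.13,0],"twist": 0,"hand": 1},
  {"translation": [0.44,0.13,0],"twist": 0,"hand": 1},
  {"translation": [0.44,0.13,0],"twist": 0,"hand": 1},
  {"translation": [0.44,0.13,0],"twist": 0,"hand": 1},
  {"translation": [0.44,0.13,0],"twist": 0,"hand": 1},
  {"translation": [0.44,0.13,0],"twist": 0,"hand": 1},
  {"translation": [0.44,0.13,0],"twist": 0,"hand": 1},
  {"translation": [0.44,0.13,0],"twist": 0,"hand": 1},
])

```text
time: 3.7
tool_pos: [0.3525, -0.2278, 0.2535]
tool_rot: [0.001, 0.719, 0.695, 0.0]
contact_force: [1.1, -0.3, 1.5]
gripper_width: 1.001
grasp_force: 0.0
```

apply_moves([
  {"translation": [0.44,0.13,0],"twist": 0,"hand": 1},
  {"translation": [0.44,0.13,0],"twist": 0,"hand": 1},
  {"translation": [0.44,0.13,0],"twist": 0,"hand": 1},
  {"translation": [0.44,0.13,0],"twist": 0,"hand": 1},
  {"translation": [0.44,0.13,0],"twist": 0,"hand": 1},
  {"translation": [0.44,0.13,0],"twist": 0,"hand": 1},
  {"translation": [0.44,0.13,0],"twist": 0,"hand": 1},
  {"translation": [0,0,0],"twist": 0,"hand": 1},
])

```text
time: 4.5
tool_pos: [0.4533, 0.0798, 0.2535]
tool_rot: [-0.0, 0.716, 0.698, 0.001]
contact_force: [0.2, -1.0, 0.2]
gripper_width: 1.001
grasp_force: 0.0
```

```bash
python3 g.py .4515 .0775 .038 1.54
```

```text
t 4.5 pos [0.4533 0.0798 0.2535] th 1.546 tilt [ 0.     0.002 -1.   ] F [ 0.2 -1.   0.2] w 1.001 g 0.0
units [-0.027 -0.018  2.155] twist 0.06
```

apply_moves([
  {"translation": [-0.02,-0.02,0.45],"twist": 0,"hand": 1},
  {"translation": [0,0,0.45],"twist": 0,"hand": 1},
  {"translation": [0,0,0.45],"twist": 0,"hand": 1},
  {"translation": [0,0,0.3],"twist": 0,"hand": 1},
  {"translation": [0,0,0.3],"twist": 0,"hand": 1},
  {"translation": [0,0,0.2],"twist": 0,"hand": 1},
  {"translation": [0,0,0],"twist": 0,"hand": 1},
  {"translation": [0,0,0],"twist": 0,"hand": 0.3},
])

```text
time: 5.3
tool_pos: [0.4509, 0.0731, 0.0387]
tool_rot: [0.0, 0.718, 0.696, -0.0]
contact_force: [0.1, -0.8, -0.3]
gripper_width: 0.856
grasp_force: 0.0
```

apply_moves([
  {"translation": [0,0,0],"twist": 0,"hand": 0.3},
  {"translation": [0,0,0],"twist": 0,"hand": 0.3},
  {"translation": [0,0,0],"twist": 0,"hand": 0.3},
  {"translation": [0,0,0],"twist": 0,"hand": 0.3},
  {"translation": [0,0,0],"twist": 0,"hand": 0.3},
])

```text
time: 5.8
tool_pos: [0.4526, 0.0734, 0.0404]
tool_rot: [0.001, 0.718, 0.696, 0.001]
contact_force: [-1.0, -1.4, 6.4]
gripper_width: 0.648
grasp_force: 64.6
```

```bash
python3 g.py .6485 .0405 .178 1.522
python3 - <<'E'
from h import *
f=grab_frame('scene');cv2.imwrite('pics/g1.png',cv2.resize(f[120:360,180:460],(700,600))[:,:,::-1])
E
```

```text
t 5.8 pos [0.4526 0.0734 0.0404] th 1.54 tilt [ 0.004 -0.    -1.   ] F [-1.  -1.4  6.4] w 0.648 g 64.6
units [-0.269  1.974 -1.368] twist 0.178
```

View pics/g1.png

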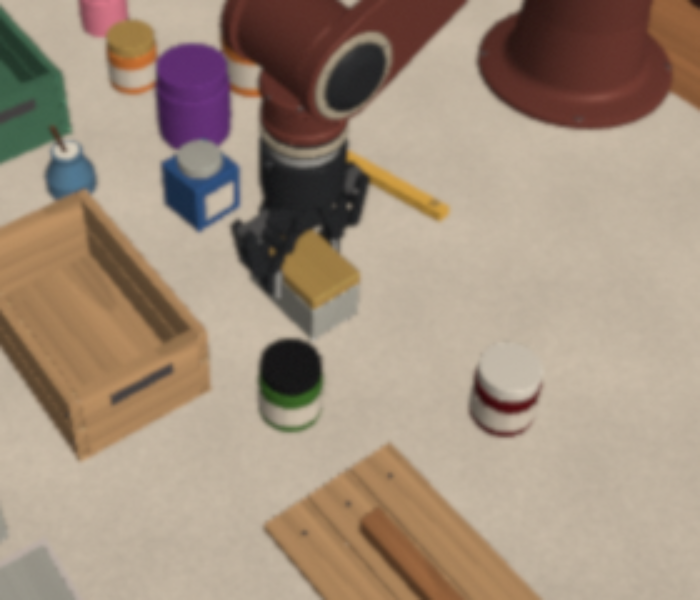

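The grip is on the tin: it sits between the pads at crop (310,270), measured 55 mm wide. Lifting and moving it over the pine crate.

apply_moves([
  {"translation": [0,0,-0.2],"twist": 0,"hand": 0.3},
  {"translation": [0,0,-0.4],"twist": 0,"hand": 0.3},
  {"translation": [0,0,-0.5],"twist": 0,"hand": 0.3},
  {"translation": [0,0,-0.3],"twist": 0,"hand": 0.3},
  {"translation": [-0.08,0.4,0],"twist": 0.05,"hand": 0.3},
  {"translation": [-0.08,0.4,0],"twist": 0.05,"hand": 0.3},
  {"translation": [-0.08,0.4,0],"twist": 0.08,"hand": 0.3},
  {"translation": [-0.08,0.4,0],"twist": 0,"hand": 0.3},
])

```text
time: 6.65
tool_pos: [0.6102, 0.0351, 0.1774]
tool_rot: [-0.001, 0.724, 0.69, -0.0]
contact_force: [-0.3, -0.2, -2.5]
gripper_width: 0.65
grasp_force: 65.0
```

apply_moves([
  {"translation": [0,0.37,0],"twist": 0,"hand": 0.3},
  {"translation": [0,0,0],"twist": 0,"hand": 0.3},
  {"translation": [0,0,0],"twist": 0,"hand": 0.3},
])

```text
time: 6.95
tool_pos: [0.6458, 0.0335, 0.1766]
tool_rot: [-0.001, 0.724, 0.69, -0.001]
contact_force: [0.4, -1.0, -3.7]
gripper_width: 0.648
grasp_force: 65.6
```

```bash
python3 g.py .6485 .0365 .0465 1.522
python3 - <<'E'
from h import *
f=grab_frame('top');cv2.imwrite('pics/g2.png',cv2.resize(f[80:230,170:380],(700,500))[:,:,::-1])
E
```

```text
t 6.95 pos [0.6458 0.0335 0.1766] th 1.522 tilt [-0.003  0.    -1.   ] F [ 0.4 -1.  -3.7] w 0.648 g 65.6
units [0.031 0.029 1.301] twist -0.004
```

View pics/g2.png

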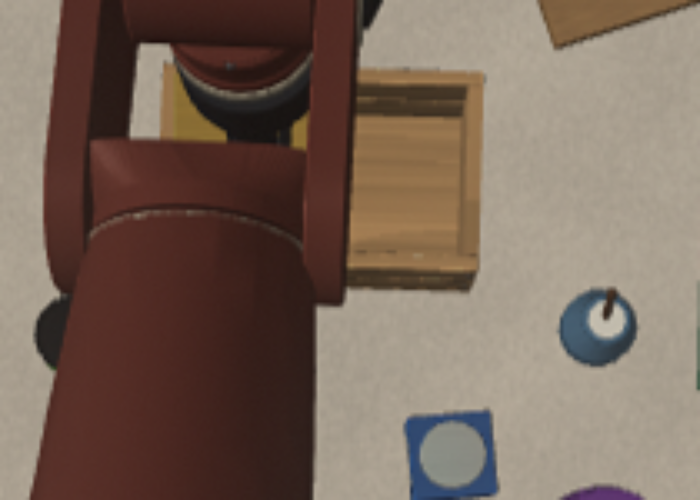

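The arm hides the tin from above; what shows of it at (190,110) lies inside the crate outline. Descending.

apply_moves([
  {"translation": [0.03,0.03,0.2],"twist": 0,"hand": 0.3},
  {"translation": [0,0,0.2],"twist": 0,"hand": 0.3},
  {"translation": [0,0,0.2],"twist": 0,"hand": 0.3},
  {"translation": [0,0,0.2],"twist": 0,"hand": 0.3},
  {"translation": [0,0,0.2],"twist": 0,"hand": 0.3},
  {"translation": [0,0,0.15],"twist": 0,"hand": 0.3},
  {"translation": [0,0,0.08],"twist": 0,"hand": 0.3},
  {"translation": [0,0,0],"twist": 0,"hand": 0.3},
])

```text
time: 7.8
tool_pos: [0.6491, 0.0366, 0.0556]
tool_rot: [-0.0, 0.724, 0.69, -0.0]
contact_force: [0.2, 0.1, -4.0]
gripper_width: 0.647
grasp_force: 65.8
```

```bash
python3 g.py .6485 .0365 .0455 1.522
```

```text
t 7.8 pos [0.6491 0.0366 0.0556] th 1.522 tilt [-0.  0. -1.] F [ 0.2  0.1 -4. ] w 0.647 g 65.8
units [-0.001 -0.006  0.101] twist 0.001
```

apply_moves([
  {"translation": [0,0,0.04],"twist": 0,"hand": 0.3},
  {"translation": [0,0,0.03],"twist": 0,"hand": 0.3},
  {"translation": [0,0,0.02],"twist": 0,"hand": 0.3},
  {"translation": [0,0,0],"twist": 0,"hand": 0.3},
  {"translation": [0,0,0],"twist": 0,"hand": 0.3},
])

```text
time: 8.3
tool_pos: [0.6532, 0.0363, 0.0546]
tool_rot: [0.003, 0.724, 0.69, 0.003]
contact_force: [-14.2, 0.6, 24.5]
gripper_width: 0.644
grasp_force: 97.2
```

Run:
```python
from h import *
f=grab_frame('scene');cv2.imwrite('pics/g3.png',cv2.resize(f[170:310,140:300],(686,600),interpolation=cv2.INTER_CUBIC)[:,:,::-1])
r=regions_of('scene','pine_crate')
print(fit('pine_crate',{'scene':r[0]['pixels']},[.647,.0045,-.05]))
```

```text
(array([ 0.64693122,  0.00232874, -0.05044121]), np.float64(0.538441215323646))
```

View pics/g3.png

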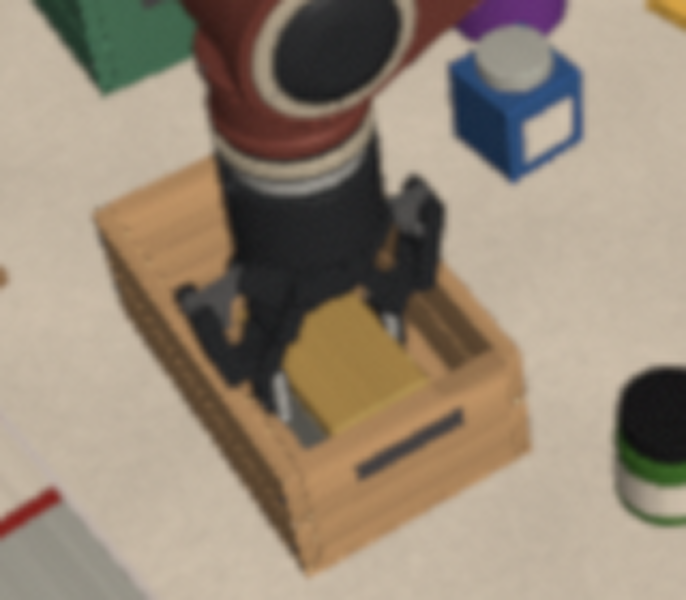

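The tin is in the crate at (340,370), and the far finger's linkage at (235,365) appears to bear on the +x wall. I'll lift a little, shift −x and go down again, watching the force.

apply_moves([
  {"translation": [0,0,-0.09],"twist": 0,"hand": 0.3},
  {"translation": [0,-0.04,-0.05],"twist": 0,"hand": 0.3},
  {"translation": [0,0,0],"twist": 0,"hand": 0.3},
  {"translation": [0,0,0],"twist": 0,"hand": 0.3},
])

```text
time: 8.8
tool_pos: [0.6449, 0.0366, 0.0595]
tool_rot: [-0.0, 0.724, 0.69, -0.0]
contact_force: [0.2, -0.4, -4.0]
gripper_width: 0.65
grasp_force: 79.7
```

apply_moves([
  {"translation": [0,0,0.05],"twist": 0,"hand": 0.3},
  {"translation": [0,0,0.05],"twist": 0,"hand": 0.3},
  {"translation": [0,0,0],"twist": 0,"hand": 0.3},
])

```text
time: 9.1
tool_pos: [0.6477, 0.0364, 0.0538]
tool_rot: [0.001, 0.724, 0.69, 0.001]
contact_force: [-3.5, -0.8, 11.6]
gripper_width: 0.652
grasp_force: 85.7
```

apply_moves([
  {"translation": [0,0,0.04],"twist": 0,"hand": 0.3},
  {"translation": [0,0,0],"twist": 0,"hand": 0.3},
])

```text
time: 9.3
tool_pos: [0.6479, 0.0364, 0.0535]
tool_rot: [0.001, 0.724, 0.69, 0.001]
contact_force: [-17.9, 0.3, 30.9]
gripper_width: 0.647
grasp_force: 92.3
```

Run:
```python
from h import *
s=state(); print(s['contact_force'],s['ft_torque'],s['joint_pos'],s['tool_pos'])
ms={}
f=grab_frame('scene')
r=regions_of('scene','stollen_tin'); print(len(r)); m=r[0]['pixels']
o=f.copy(); o[m]=o[m]//2+np.array([0,120,0],np.uint8)
big=cv2.resize(o,(1120,840))
for z,c in((.006,(255,0,0)),(.0135,(255,255,0))):
    th=-.05; b=box(.056,.096,0,.058)@np.array([[np.cos(th),-np.sin(th),0],[np.sin(th),np.cos(th),0],[0,0,1]]).T+[.6479,.0405,z]
    q=np.round((proj('scene',b)+.5)*2).astype(int)
    for i in range(8):
        for k in (1,2,4):
            if not i&k: cv2.line(big,tuple(map(int,q[i])),tuple(map(int,q[i|k])),c,1)
cv2.imwrite('pics/g4.png',cv2.resize(big[370:610,300:580],(700,600))[:,:,::-1])
```

```text
[-17.85289876   0.33407286  30.88454425] [-0.07113738  1.96204374 -0.05835304] [-5.82180985e-02  2.98034669e-01  1.68989669e+00 -6.53074859e-04
  1.15098262e+00 -9.26572932e-03] [0.64794586 0.03640725 0.05351266]
1
```

View pics/g4.png

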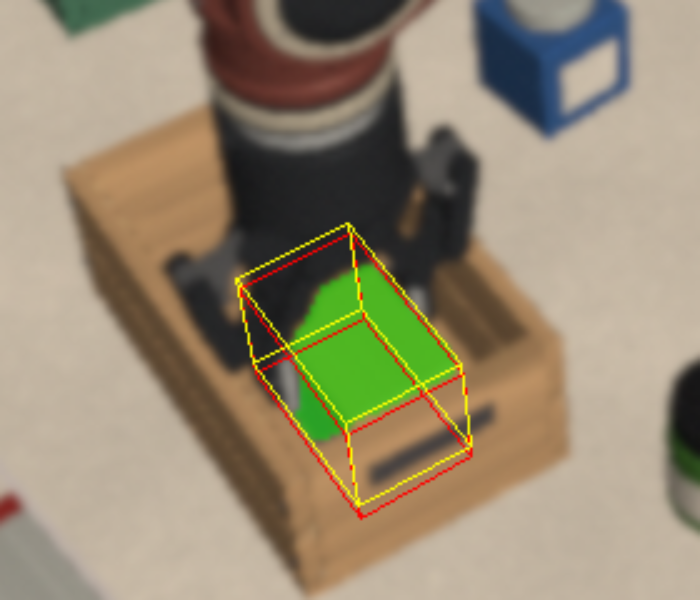

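The tin's top corner at (463,365) matches the yellow box, i.e. about 7 mm above the floor. So the tin has not slipped: the finger linkage is resting on the +x rim because I gripped too low. I'll back off to no load, then open only a little so the tin drops the last few mm.

apply_moves([
  {"translation": [0,0,-0.08],"twist": 0,"hand": 0.3},
  {"translation": [0,0,0],"twist": 0,"hand": 0.3},
  {"translation": [0,0,0],"twist": 0,"hand": 0.3},
])

```text
time: 9.7
tool_pos: [0.6462, 0.0365, 0.0547]
tool_rot: [0.0, 0.724, 0.69, 0.0]
contact_force: [0.9, -0.1, 3.0]
gripper_width: 0.649
grasp_force: 81.8
```

apply_moves([
  {"translation": [0,0,0],"twist": 0,"hand": 0.66},
  {"translation": [0,0,0],"twist": 0,"hand": 0.68},
  {"translation": [0,0,0],"twist": 0,"hand": 0.7},
  {"translation": [0,0,0],"twist": 0,"hand": 0.72},
  {"translation": [0,0,0],"twist": 0,"hand": 0.74},
])

```text
time: 10.2
tool_pos: [0.6467, 0.0365, 0.0549]
tool_rot: [0.001, 0.724, 0.69, 0.001]
contact_force: [6.2, 0.3, 2.2]
gripper_width: 0.742
grasp_force: 2.4
```

apply_moves([
  {"translation": [0,0,-0.05],"twist": 0,"hand": 0.74},
  {"translation": [0,0,-0.1],"twist": 0,"hand": 0.76},
  {"translation": [0,0,-0.2],"twist": 0,"hand": 0.78},
  {"translation": [0,0,-0.4],"twist": 0,"hand": 0.8},
  {"translation": [0,0,-0.5],"twist": 0,"hand": 1},
  {"translation": [0,0,-0.3],"twist": 0,"hand": 1},
])

```text
time: 10.8
tool_pos: [0.6459, 0.0366, 0.2135]
tool_rot: [0.001, 0.724, 0.69, 0.001]
contact_force: [0.6, 0.1, 0.6]
gripper_width: 1.0
grasp_force: 0.0
```

```bash
python3 g.py .4015 -.287 .2 1.55
```

```text
t 10.8 pos [0.6459 0.0366 0.2135] th 1.522 tilt [ 0.003 -0.    -1.   ] F [0.6 0.1 0.6] w 1.0 g 0.0
units [-3.352 -2.284  0.129] twist -0.28
```

apply_moves([
  {"translation": [-0.37,-0.25,0],"twist": 0,"hand": 1},
  {"translation": [-0.37,-0.25,0],"twist": 0,"hand": 1},
  {"translation": [-0.37,-0.25,0],"twist": 0,"hand": 1},
  {"translation": [-0.37,-0.25,0],"twist": 0,"hand": 1},
  {"translation": [-0.37,-0.25,0],"twist": 0,"hand": 1},
  {"translation": [-0.37,-0.25,0],"twist": 0,"hand": 1},
  {"translation": [-0.37,-0.25,0],"twist": 0,"hand": 1},
  {"translation": [-0.37,-0.25,0],"twist": 0,"hand": 1},
])

```text
time: 11.6
tool_pos: [0.4293, -0.2498, 0.2091]
tool_rot: [-0.001, 0.724, 0.69, -0.0]
contact_force: [0.4, -0.7, -1.3]
gripper_width: 1.0
grasp_force: 0.0
```

apply_moves([
  {"translation": [-0.39,-0.28,0],"twist": 0,"hand": 1},
  {"translation": [0,0,0],"twist": 0,"hand": 1},
  {"translation": [0,0,0],"twist": 0,"hand": 1},
])

```text
time: 11.9
tool_pos: [0.4004, -0.287, 0.2091]
tool_rot: [-0.001, 0.725, 0.689, 0.0]
contact_force: [0.3, 0.1, -0.2]
gripper_width: 1.001
grasp_force: 0.0
```

```bash
python3 g.py .4015 -.287 .045 1.522
python3 - <<'E'
from h import *
f=grab_frame('scene');cv2.imwrite('pics/g5.png',cv2.resize(f[90:310,130:350],(600,600),interpolation=cv2.INTER_CUBIC)[:,:,::-1])
grab_frame('top')
for k,x0 in(('pine_crate',[.647,.0045,-.05]),('stollen_tin',[.648,.04,-.05])):
  for n in('top','scene'):
    r=regions_of(n,k)
    if r: print(k,n,r[0]['pixels'].sum(),fit(k,{n:r[0]['pixels']},x0,.006 if 'tin' in k else 0))
E
```

```text
t 11.9 pos [ 0.4004 -0.287   0.2091] th 1.519 tilt [-0.001  0.001 -1.   ] F [ 0.3  0.1 -0.2] w 1.001 g 0.0
units [-1.000e-03  1.200e-02  1.641e+00] twist -0.028
pine_crate top 4910 (array([ 0.64815058,  0.0068953 , -0.05294622]), np.float64(0.7595810705973624))
pine_crate scene 5511 (array([ 0.64644666,  0.00398387, -0.05541426]), np.float64(0.8265294583286215))
stollen_tin top 1272 (array([ 0.64938974,  0.04273508, -0.00791627]), np.float64(0.9460766084046114))
stollen_tin scene 1039 (array([ 0.64642782,  0.02647327, -0.05708859]), np.float64(0.6572567783094099))
```

View pics/g5.png

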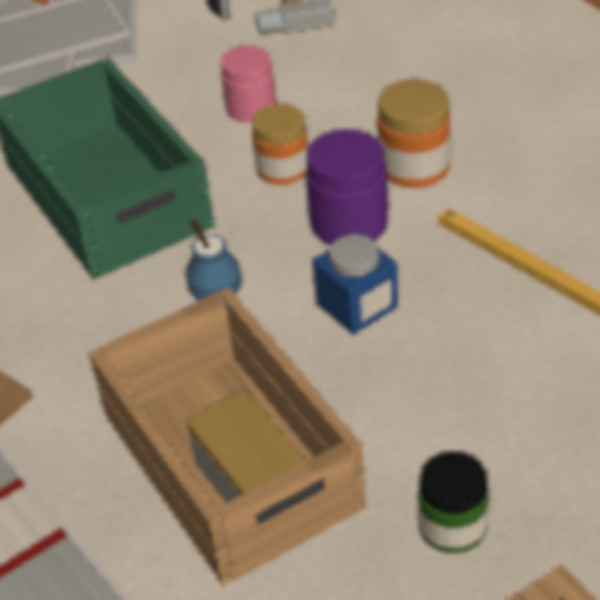

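Run:
```python
from h import *
print(proj('scene',[[.4,-.287,.209],[.4,-.287,.03],[.646,.036,.2]]))
f=grab_frame('scene');cv2.imwrite('pics/g6.png',f[:,:,::-1])
```

```text
[[226.74263016  86.14106586]
 [232.54935513 142.68377562]
 [211.62738643 204.25061206]]
```

View pics/g6.png

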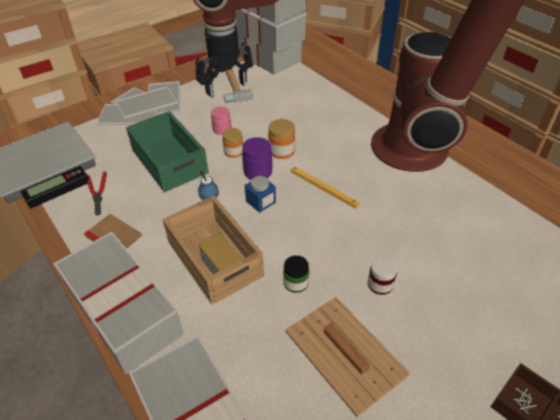

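The gripper at (226,80) is above the honey jar at (232,143), the tin lies flat in the pine crate at (218,250), and nothing else has moved. I'll grip the jar higher this time.

apply_moves([
  {"translation": [0,0.01,0.4],"twist": 0,"hand": 1},
  {"translation": [0,0,0.4],"twist": 0,"hand": 1},
  {"translation": [0,0,0.3],"twist": 0,"hand": 1},
  {"translation": [0,0,0.3],"twist": 0,"hand": 1},
  {"translation": [0,0,0.2],"twist": 0,"hand": 1},
  {"translation": [0,0,0],"twist": 0,"hand": 1},
  {"translation": [0,0,0],"twist": 0,"hand": 0.75},
  {"translation": [0,0,0],"twist": 0,"hand": 0.5},
])

```text
time: 13.05
tool_pos: [0.4034, -0.2876, 0.0511]
tool_rot: [0.001, 0.724, 0.69, -0.0]
contact_force: [-1.6, -0.0, 1.7]
gripper_width: 0.693
grasp_force: 1.6
```

apply_moves([
  {"translation": [0,0,0],"twist": 0,"hand": 0.4},
  {"translation": [0,0,0],"twist": 0,"hand": 0.4},
  {"translation": [0,0,0],"twist": 0,"hand": 0.4},
  {"translation": [0,0,0],"twist": 0,"hand": 0.4},
])

```text
time: 13.45
tool_pos: [0.4038, -0.2881, 0.0517]
tool_rot: [0.002, 0.724, 0.69, 0.0]
contact_force: [-0.5, 0.8, 7.3]
gripper_width: 0.632
grasp_force: 64.1
```

```bash
python3 g.py .6435 -.051 .2 1.522
```

```text
t 13.45 pos [ 0.4038 -0.2881  0.0517] th 1.522 tilt [ 0.003 -0.003 -1.   ] F [-0.5  0.8  7.3] w 0.632 g 64.1
units [ 2.482  2.283 -1.483] twist -0.002
```

apply_moves([
  {"translation": [0,0,-0.2],"twist": 0,"hand": 0.4},
  {"translation": [0,0,-0.4],"twist": 0,"hand": 0.4},
  {"translation": [0,0,-0.5],"twist": 0,"hand": 0.4},
  {"translation": [0,0,-0.4],"twist": 0,"hand": 0.4},
  {"translation": [0.31,0.28,0],"twist": 0,"hand": 0.4},
  {"translation": [0.31,0.28,0],"twist": 0,"hand": 0.4},
  {"translation": [0.31,0.28,0],"twist": 0,"hand": 0.4},
  {"translation": [0.31,0.28,0],"twist": 0,"hand": 0.4},
])

```text
time: 14.25
tool_pos: [0.5209, -0.1671, 0.1992]
tool_rot: [0.0, 0.724, 0.689, 0.0]
contact_force: [0.4, -1.2, -2.8]
gripper_width: 0.628
grasp_force: 64.2
```

apply_moves([
  {"translation": [0.31,0.28,0],"twist": 0,"hand": 0.4},
  {"translation": [0.31,0.28,0],"twist": 0,"hand": 0.4},
  {"translation": [0.31,0.28,0],"twist": 0,"hand": 0.4},
  {"translation": [0.31,0.28,0],"twist": 0,"hand": 0.4},
  {"translation": [0,0,0],"twist": 0,"hand": 0.4},
  {"translation": [0,0,0],"twist": 0,"hand": 0.4},
])

```text
time: 14.85
tool_pos: [0.6381, -0.0493, 0.1984]
tool_rot: [-0.001, 0.724, 0.69, -0.001]
contact_force: [0.2, -0.3, -2.2]
gripper_width: 0.63
grasp_force: 64.3
```

```bash
python3 g.py .6435 -.051 .0585 1.522
python3 - <<'E'
from h import *
f=grab_frame('scene');cv2.imwrite('pics/g7.png',cv2.resize(f[110:310,130:330],(600,600),interpolation=cv2.INTER_CUBIC)[:,:,::-1])
E
```

```text
t 14.85 pos [ 0.6381 -0.0493  0.1984] th 1.524 tilt [-0.002 -0.    -1.   ] F [ 0.2 -0.3 -2.2] w 0.63 g 64.3
units [-0.014  0.057  1.399] twist 0.015
```

View pics/g7.png

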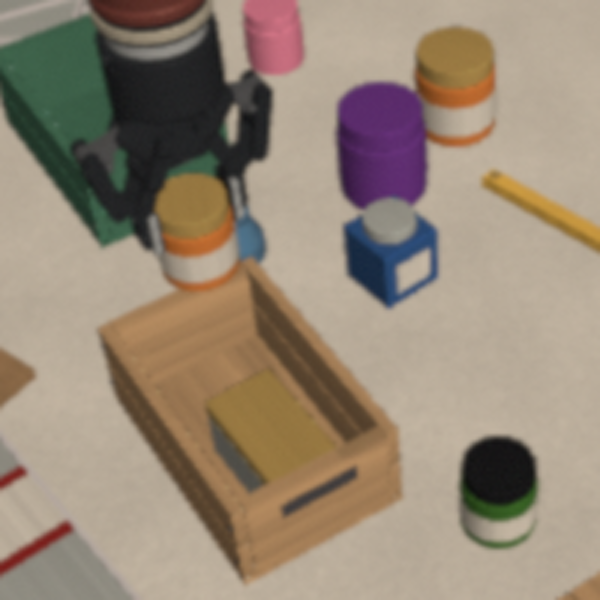

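The honey jar hangs upright at (195,230) and the tin is flat at (270,430). Lowering over the free end of the crate.

apply_moves([
  {"translation": [-0.01,0.06,0.2],"twist": 0,"hand": 0.4},
  {"translation": [0,0,0.25],"twist": 0,"hand": 0.4},
  {"translation": [0,0,0.25],"twist": 0,"hand": 0.4},
  {"translation": [0,0,0.25],"twist": 0,"hand": 0.4},
  {"translation": [0,0,0.2],"twist": 0,"hand": 0.4},
  {"translation": [0,0,0.12],"twist": 0,"hand": 0.4},
  {"translation": [0,0,0.07],"twist": 0,"hand": 0.4},
  {"translation": [0,0,0],"twist": 0,"hand": 0.4},
])

```text
time: 15.7
tool_pos: [0.6435, -0.0519, 0.0647]
tool_rot: [-0.001, 0.724, 0.689, -0.0]
contact_force: [-0.6, -0.3, -2.5]
gripper_width: 0.629
grasp_force: 64.3
```

apply_moves([
  {"translation": [0,0,0.03],"twist": 0,"hand": 0.4},
  {"translation": [0,0,0.01],"twist": 0,"hand": 0.4},
  {"translation": [0,0,0],"twist": 0,"hand": 0.4},
  {"translation": [0,0,0],"twist": 0,"hand": 0.4},
])

```text
time: 16.1
tool_pos: [0.6446, -0.0515, 0.0619]
tool_rot: [0.0, 0.724, 0.69, 0.0]
contact_force: [-0.1, 0.0, -2.1]
gripper_width: 0.634
grasp_force: 64.3
```

```bash
python3 g.py .6435 -.051 .0585 1.522
```

```text
t 16.1 pos [ 0.6446 -0.0515  0.0619] th 1.522 tilt [ 0.001 -0.    -1.   ] F [-0.1  0.  -2.1] w 0.634 g 64.3
units [ 0.004 -0.011  0.034] twist -0.0
```

apply_moves([
  {"translation": [0,-0.01,0.02],"twist": 0,"hand": 0.4},
  {"translation": [0,0,0.02],"twist": 0,"hand": 0.4},
  {"translation": [0,0,0],"twist": 0,"hand": 0.4},
  {"translation": [0,0,0],"twist": 0,"hand": 0.4},
])

```text
time: 16.5
tool_pos: [0.6434, -0.0513, 0.0577]
tool_rot: [0.0, 0.724, 0.69, 0.0]
contact_force: [-2.7, 0.8, 1.6]
gripper_width: 0.629
grasp_force: 64.4
```

apply_moves([
  {"translation": [0,0,0.01],"twist": 0,"hand": 0.4},
  {"translation": [0,0,0],"twist": 0,"hand": 0.4},
  {"translation": [0,0,0],"twist": 0,"hand": 0.4},
])

```text
time: 16.8
tool_pos: [0.6434, -0.0513, 0.0577]
tool_rot: [-0.0, 0.724, 0.69, 0.0]
contact_force: [-3.9, 1.7, 6.3]
gripper_width: 0.632
grasp_force: 65.4
```

Touched down at exactly the expected height. Releasing.

apply_moves([
  {"translation": [0,0,0],"twist": 0,"hand": 0.64},
  {"translation": [0,0,0],"twist": 0,"hand": 0.68},
  {"translation": [0,0,0],"twist": 0,"hand": 0.72},
  {"translation": [0,0,0],"twist": 0,"hand": 0.74},
  {"translation": [0,0,-0.05],"twist": 0,"hand": 0.76},
  {"translation": [0,0,-0.1],"twist": 0,"hand": 0.76},
  {"translation": [0,0,-0.2],"twist": 0,"hand": 0.76},
  {"translation": [0,0,-0.4],"twist": 0,"hand": 0.8},
])

```text
time: 17.6
tool_pos: [0.6409, -0.051, 0.129]
tool_rot: [-0.003, 0.724, 0.69, -0.002]
contact_force: [0.8, -0.0, -0.4]
gripper_width: 0.801
grasp_force: 0.0
```

apply_moves([
  {"translation": [0,0,-0.5],"twist": 0,"hand": 0.8},
  {"translation": [0.49,0,0],"twist": 0,"hand": 0.8},
  {"translation": [0.49,0,0],"twist": 0,"hand": 0.8},
  {"translation": [0.49,0,0],"twist": 0,"hand": 0.8},
  {"translation": [0.49,0,0],"twist": 0,"hand": 0.8},
  {"translation": [0.49,0,0],"twist": 0,"hand": 0.8},
  {"translation": [0.49,0,0],"twist": 0,"hand": 0.8},
  {"translation": [0.49,0,0],"twist": 0,"hand": 0.8},
])

```text
time: 18.4
tool_pos: [0.6601, 0.2933, 0.1827]
tool_rot: [0.0, 0.724, 0.69, 0.001]
contact_force: [0.7, -0.6, 0.5]
gripper_width: 0.803
grasp_force: 0.0
```

apply_moves([
  {"translation": [0.49,0,0],"twist": 0,"hand": 0.8},
  {"translation": [0,0,0],"twist": 0,"hand": 0.8},
  {"translation": [0,0,0],"twist": 0,"hand": 0.8},
])

```text
time: 18.7
tool_pos: [0.6622, 0.3413, 0.182]
tool_rot: [0.0, 0.723, 0.69, 0.0]
contact_force: [0.2, -1.1, -0.0]
gripper_width: 0.801
grasp_force: 0.0
```

```bash
python3 g.py .574 .3605 .042 1.555
python3 - <<'E'
from h import *
f=grab_frame('scene');g=grab_frame('top')
cv2.imwrite('pics/g8.png',np.hstack([cv2.resize(f[180:310,140:280],(400,371)),cv2.resize(g[85:185,200:330],(390,371))])[:,:,::-1])
for k,x0 in(('pine_crate',[.647,.0045,-.05]),('stollen_tin',[.648,.04,-.05]),('honey_jar',[.6435,-.051,0]),('lid',[.574,.36,-.015])):
  for n in('top','scene'):
    for r in regions_of(n,k):
        ys,xs=np.nonzero(r['pixels']); q=proj(n,[*x0[:2],.04])[0]
        if len(xs) and np.hypot(xs.mean()-q[0],ys.mean()-q[1])<25:
            print(k,n,len(xs),fit(k,{n:r['pixels']},x0,.006 if k[0] in 'sh' else 0));break
E
```

```text
t 18.7 pos [0.6622 0.3413 0.182 ] th 1.524 tilt [ 0.001 -0.    -1.   ] F [ 0.2 -1.1 -0. ] w 0.801 g 0.0
units [ 0.15  -0.892  1.399] twist -0.31
pine_crate top 4172 (array([ 0.64818404,  0.00729228, -0.05329921]), np.float64(0.6476072094468615))
pine_crate scene 5022 (array([ 0.64645062,  0.00358136, -0.04780143]), np.float64(0.7361456055158098))
stollen_tin top 1327 (array([ 0.64862022,  0.04272234, -0.02270525]), np.float64(0.9660612731608879))
stollen_tin scene 1051 (array([ 0.64669053,  0.03132774, -0.0713643 ]), np.float64(0.6639669683976497))
honey_jar top 571 (array([ 0.64459528, -0.05032168,  0.12018294]), np.float64(0.9074591144794575))
honey_jar scene 621 (array([ 0.64323586, -0.05579951,  0.21014701]), np.float64(0.7558139534883721))
lid top 4016 (array([ 0.57488194,  0.35021467, -0.01803471]), np.float64(0.7666682575287548))
lid scene 6999 (array([ 0.57229625,  0.35980213, -0.01585584]), np.float64(0.9476647559610623))
```

View pics/g8.png

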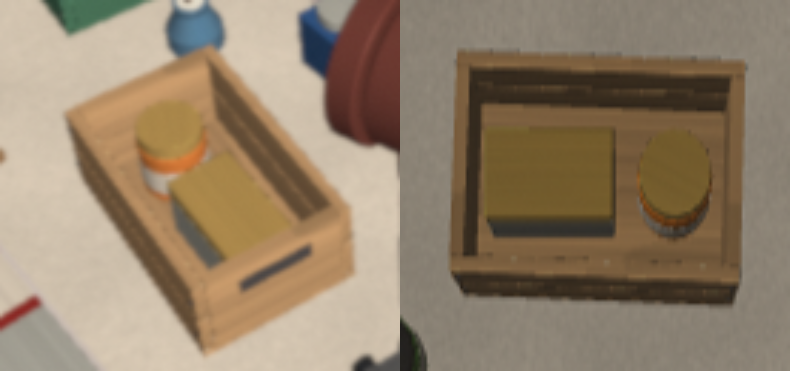

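Both views show tin and honey jar standing upright in the pine crate, tin at (548,172) and jar at (675,175). Now the lid, gripped by its batten.

apply_moves([
  {"translation": [0.07,-0.44,0],"twist": -0.15,"hand": 0.6},
  {"translation": [0.07,-0.45,0],"twist": -0.15,"hand": 0.6},
  {"translation": [0,0,0.4],"twist": 0,"hand": 0.6},
  {"translation": [0,0,0.4],"twist": 0,"hand": 0.6},
  {"translation": [0,0,0.3],"twist": 0,"hand": 0.6},
  {"translation": [0,0,0.1],"twist": 0,"hand": 0.6},
  {"translation": [0,0,0],"twist": 0,"hand": 0.6},
  {"translation": [0,0,0],"twist": 0,"hand": 0.6},
])

```text
time: 20.0
tool_pos: [0.5753, 0.3582, 0.0632]
tool_rot: [0.0, 0.714, 0.7, 0.001]
contact_force: [0.2, -0.0, -0.2]
gripper_width: 0.599
grasp_force: 0.0
```

```bash
python3 g.py .573 .3603 .042 1.555
```

```text
t 20.0 pos [0.5753 0.3582 0.0632] th 1.552 tilt [ 0.003  0.001 -1.   ] F [ 0.2 -0.  -0.2] w 0.599 g 0.0
units [ 0.02  -0.024  0.212] twist -0.034
```

apply_moves([
  {"translation": [0.02,-0.02,0.12],"twist": 0,"hand": 0.5},
  {"translation": [0,0,0.09],"twist": 0,"hand": 0.4},
  {"translation": [0,0,0],"twist": 0,"hand": 0.35},
  {"translation": [0,0,0],"twist": 0,"hand": 0.3},
  {"translation": [0,0,0],"twist": 0,"hand": 0.2},
  {"translation": [0,0,0],"twist": 0,"hand": 0},
  {"translation": [0,0,0],"twist": 0,"hand": 0},
  {"translation": [0,0,0],"twist": 0,"hand": 0},
])

```text
time: 20.8
tool_pos: [0.5723, 0.3599, 0.0406]
tool_rot: [0.0, 0.714, 0.7, 0.0]
contact_force: [-0.7, -0.1, 0.9]
gripper_width: 0.221
grasp_force: 59.5
```

apply_moves([
  {"translation": [0,0,0],"twist": 0,"hand": 0},
  {"translation": [0,0,0],"twist": 0,"hand": 0},
])

```text
time: 21.0
tool_pos: [0.5723, 0.3599, 0.0406]
tool_rot: [0.0, 0.714, 0.7, 0.0]
contact_force: [-0.3, -0.6, 0.7]
gripper_width: 0.218
grasp_force: 59.5
```

```bash
python3 g.py .648 .005 .25 1.522
```

```text
t 21.0 pos [0.5723 0.3599 0.0406] th 1.552 tilt [ 0.  0. -1.] F [-0.3 -0.6  0.7] w 0.218 g 59.5
units [-3.534  0.825 -2.094] twist 0.298
```

apply_moves([
  {"translation": [0,0,-0.1],"twist": 0,"hand": 0},
  {"translation": [0,0,-0.3],"twist": 0,"hand": 0},
  {"translation": [0,0,-0.4],"twist": 0,"hand": 0},
  {"translation": [0,0,-0.4],"twist": 0,"hand": 0},
  {"translation": [0,0,-0.4],"twist": 0,"hand": 0},
  {"translation": [0,0,-0.3],"twist": 0,"hand": 0},
  {"translation": [-0.2,0.05,-0.1],"twist": 0.1,"hand": 0},
  {"translation": [-0.3,0.07,0],"twist": 0.1,"hand": 0},
])

```text
time: 21.8
tool_pos: [0.5836, 0.3106, 0.2443]
tool_rot: [0.001, 0.72, 0.694, 0.003]
contact_force: [0.6, 0.2, -2.9]
gripper_width: 0.217
grasp_force: 59.3
```

apply_moves([
  {"translation": [-0.4,0.09,0],"twist": 0.1,"hand": 0},
  {"translation": [-0.45,0.1,0],"twist": 0,"hand": 0},
  {"translation": [-0.45,0.1,0],"twist": 0,"hand": 0},
  {"translation": [-0.45,0.1,0],"twist": 0,"hand": 0},
  {"translation": [-0.45,0.1,0],"twist": 0,"hand": 0},
  {"translation": [-0.4,0.1,0],"twist": 0,"hand": 0},
  {"translation": [-0.3,0.08,0],"twist": 0,"hand": 0},
  {"translation": [0,0,0],"twist": 0,"hand": 0},
])

```text
time: 22.6
tool_pos: [0.6361, 0.0128, 0.2403]
tool_rot: [0.0, 0.726, 0.688, -0.001]
contact_force: [-0.1, 0.4, -2.7]
gripper_width: 0.22
grasp_force: 59.2
```

```bash
python3 g.py .647 .004 .1146 1.522;python3 - <<'E'
from h import *
f=grab_frame('scene');grab_frame('top')
for k,x0,z in(('pine_crate',[.647,.0045,-.05],0),('lid',[.647,.004,-.05],.21)):
  for n in('top','scene'):
    for r in regions_of(n,k)[:1]:
        print(k,n,r['pixels'].sum(),fit(k,{n:r['pixels']},x0,z))
E
```

```text
t 22.6 pos [0.6361 0.0128 0.2403] th 1.517 tilt [-0.    -0.001 -1.   ] F [-0.1  0.4 -2.7] w 0.22 g 59.2
units [-0.08   0.114  1.257] twist -0.051
pine_crate top 373 (array([ 0.51087761, -0.02431339,  0.99728151]), np.float64(0.06207844116912316))
pine_crate scene 3816 (array([ 0.64624802,  0.00420728, -0.04632402]), np.float64(0.5766696955929124))
lid top 2759 (array([ 0.64307719,  0.00583369, -0.19556388]), np.float64(0.33884653221839645))
lid scene 4023 (array([ 0.64007464,  0.01978848, -0.05686355]), np.float64(0.732352673285363))
```

apply_moves([
  {"translation": [-0.08,0.11,0.1],"twist": -0.05,"hand": 0},
  {"translation": [0,0,0.25],"twist": 0,"hand": 0},
  {"translation": [0,0,0.25],"twist": 0,"hand": 0},
  {"translation": [0,0,0.25],"twist": 0,"hand": 0},
  {"translation": [0,0,0.15],"twist": 0,"hand": 0},
  {"translation": [0,0,0],"twist": 0,"hand": 0},
  {"translation": [0,0,0],"twist": 0,"hand": 0},
])

```text
time: 23.6
tool_pos: [0.6469, 0.0086, 0.141]
tool_rot: [0.0, 0.722, 0.692, 0.0]
contact_force: [1.1, -0.7, -1.8]
gripper_width: 0.221
grasp_force: 59.2
```

```bash
python3 g.py .647 .004 .1146 1.522;python3 - <<'E'
from h import *
f=grab_frame('scene')
cv2.imwrite('pics/g9.png',cv2.resize(f[180:310,140:280],(646,600),interpolation=cv2.INTER_CUBIC)[:,:,::-1])
E
```

```text
t 23.6 pos [0.6469 0.0086 0.141 ] th 1.528 tilt [ 0.001 -0.    -1.   ] F [ 1.1 -0.7 -1.8] w 0.221 g 59.2
units [-0.046  0.003  0.264] twist 0.055
```

View pics/g9.png

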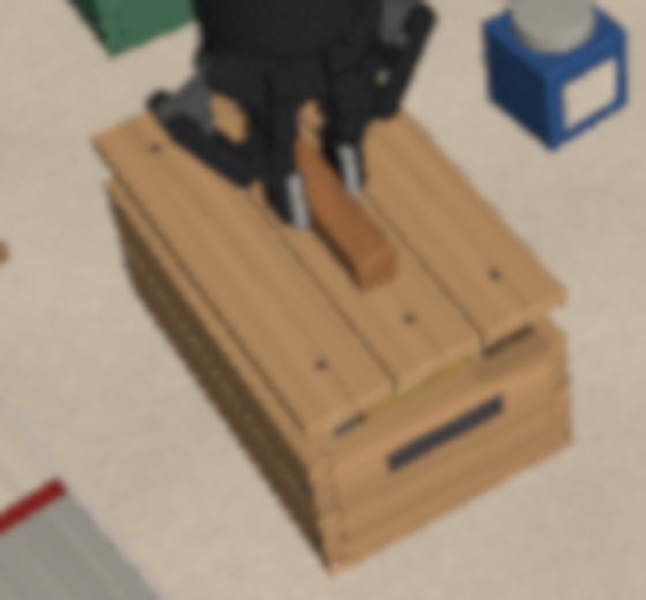

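The lid hovers above the crate, batten at (345,225), well aligned. I'll shift it −4.6 mm in y and lower.

apply_moves([
  {"translation": [-0.04,0,0.08],"twist": 0.05,"hand": 0},
  {"translation": [0,0,0.08],"twist": 0,"hand": 0},
  {"translation": [0,0,0.05],"twist": 0,"hand": 0},
  {"translation": [0,0,0.03],"twist": 0,"hand": 0},
  {"translation": [0,0,0],"twist": 0,"hand": 0},
  {"translation": [0,0,0],"twist": 0,"hand": 0},
])

```text
time: 24.25
tool_pos: [0.6464, 0.0042, 0.1163]
tool_rot: [-0.0, 0.724, 0.69, -0.0]
contact_force: [-0.1, 0.6, -1.2]
gripper_width: 0.22
grasp_force: 59.3
```

```bash
python3 g.py .647 .004 .1146 1.522
```

```text
t 24.25 pos [0.6464 0.0042 0.1163] th 1.522 tilt [-0.  0. -1.] F [-0.1  0.6 -1.2] w 0.22 g 59.3
units [-0.001  0.006  0.017] twist -0.002
```

apply_moves([
  {"translation": [0,0,0.02],"twist": 0,"hand": 0},
  {"translation": [0,0,0],"twist": 0,"hand": 0},
  {"translation": [0,0,0],"twist": 0,"hand": 0},
])

```text
time: 24.55
tool_pos: [0.6466, 0.0042, 0.1146]
tool_rot: [0.0, 0.724, 0.69, 0.0]
contact_force: [0.2, -0.1, -0.7]
gripper_width: 0.219
grasp_force: 59.3
```

apply_moves([
  {"translation": [0,0,0.01],"twist": 0,"hand": 0},
  {"translation": [0,0,0],"twist": 0,"hand": 0},
  {"translation": [0,0,0],"twist": 0,"hand": 0},
])

```text
time: 24.85
tool_pos: [0.6466, 0.0042, 0.1146]
tool_rot: [0.0, 0.724, 0.69, 0.0]
contact_force: [-4.5, 0.9, 4.2]
gripper_width: 0.218
grasp_force: 60.3
```

Seated at the expected 0.1146. Releasing, then moving to the caddy.

apply_moves([
  {"translation": [0,0,0],"twist": 0,"hand": 0.25},
  {"translation": [0,0,0],"twist": 0,"hand": 0.3},
  {"translation": [0,0,0],"twist": 0,"hand": 0.4},
  {"translation": [0,0,0],"twist": 0,"hand": 0.4},
  {"translation": [0,0,-0.1],"twist": 0,"hand": 0.4},
  {"translation": [0,0,-0.4],"twist": 0,"hand": 0.4},
  {"translation": [0,0,-0.4],"twist": 0,"hand": 0.8},
  {"translation": [0,-0.3,0],"twist": 0,"hand": 1},
])

```text
time: 25.65
tool_pos: [0.6219, 0.0049, 0.2127]
tool_rot: [0.006, 0.724, 0.689, 0.005]
contact_force: [-0.1, -0.1, 2.1]
gripper_width: 0.73
grasp_force: 0.0
```

apply_moves([
  {"translation": [-0.2,-0.45,0],"twist": -0.3,"hand": 1},
  {"translation": [-0.2,-0.45,0],"twist": -0.3,"hand": 1},
  {"translation": [-0.2,-0.45,0],"twist": -0.4,"hand": 1},
  {"translation": [-0.2,-0.3,0],"twist": 0,"hand": 1},
  {"translation": [0,0,0],"twist": 0,"hand": 1},
  {"translation": [0,0,0],"twist": 0,"hand": 1},
])

```text
time: 26.25
tool_pos: [0.4515, -0.0736, 0.2043]
tool_rot: [0.001, 0.689, 0.724, 0.001]
contact_force: [0.5, 0.0, -0.0]
gripper_width: 0.999
grasp_force: 0.0
```

```bash
python3 g.py .458 -.079 .055 1.63;python3 - <<'E'
from h import *
f=grab_frame('scene');g=grab_frame('top')
cv2.imwrite('pics/g10.png',np.hstack([cv2.resize(f[170:310,140:280],(400,400)),cv2.resize(g[80:190,200:340],(390,400))])[:,:,::-1])
for k,x0,z in(('lid',[.647,.004,-.05],.074),):
  for n in('top','scene'):
    for r in regions_of(n,k)[:1]:
        print(k,n,r['pixels'].sum(),fit(k,{n:r['pixels']},x0,z))
E
```

```text
t 26.25 pos [ 0.4515 -0.0736  0.2043] th 1.62 tilt [ 0.002 -0.    -1.   ] F [ 0.5  0.  -0. ] w 0.999 g 0.0
units [-0.056  0.058  1.493] twist -0.096
lid top 5876 (array([ 0.64930209,  0.00630744, -0.05384415]), np.float64(0.9714096569986346))
lid scene 4646 (array([ 0.64605397,  0.00315879, -0.04627587]), np.float64(0.9633779437701007))
```

View pics/g10.png

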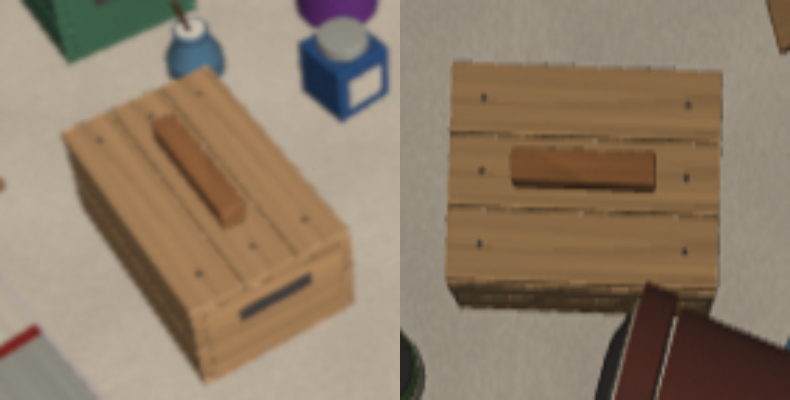

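The lid lies flush on the crate in both views. Next, the caddy.

apply_moves([
  {"translation": [-0.05,0.06,0.3],"twist": -0.1,"hand": 1},
  {"translation": [0,0,0.3],"twist": 0,"hand": 1},
  {"translation": [0,0,0.3],"twist": 0,"hand": 1},
  {"translation": [0,0,0.3],"twist": 0,"hand": 1},
  {"translation": [0,0,0.3],"twist": 0,"hand": 1},
  {"translation": [0,0,0],"twist": 0,"hand": 1},
  {"translation": [0,0,0],"twist": 0,"hand": 0.75},
  {"translation": [0,0,0],"twist": 0,"hand": 0.5},
])

```text
time: 27.25
tool_pos: [0.4592, -0.0782, 0.0552]
tool_rot: [0.001, 0.685, 0.729, 0.001]
contact_force: [1.2, -1.4, 0.0]
gripper_width: 0.693
grasp_force: 0.1
```

apply_moves([
  {"translation": [0,0,0],"twist": 0,"hand": 0.4},
  {"translation": [0,0,0],"twist": 0,"hand": 0.4},
  {"translation": [0,0,0],"twist": 0,"hand": 0.4},
  {"translation": [0,0,0],"twist": 0,"hand": 0.4},
])

```text
time: 27.65
tool_pos: [0.4596, -0.0785, 0.0557]
tool_rot: [0.002, 0.685, 0.728, 0.001]
contact_force: [-0.1, 0.4, 6.7]
gripper_width: 0.644
grasp_force: 66.8
```

```bash
python3 g.py .566 -.315 .2 1.522
```

```text
t 27.65 pos [ 0.4596 -0.0785  0.0557] th 1.632 tilt [ 0.004 -0.001 -1.   ] F [-0.1  0.4  6.7] w 0.644 g 66.8
units [-2.428  0.924 -1.435] twist 1.098
```

apply_moves([
  {"translation": [0,0,-0.2],"twist": 0,"hand": 0.4},
  {"translation": [0,0,-0.4],"twist": 0,"hand": 0.4},
  {"translation": [0,0,-0.5],"twist": 0.5,"hand": 0.4},
  {"translation": [0,0,-0.4],"twist": 0.6,"hand": 0.4},
  {"translation": [0,0,0],"twist": 0,"hand": 0.4},
  {"translation": [-0.38,0.2,0],"twist": 0,"hand": 0.4},
  {"translation": [-0.38,0.2,0],"twist": 0,"hand": 0.4},
  {"translation": [-0.38,0.2,0],"twist": 0,"hand": 0.4},
])

```text
time: 28.45
tool_pos: [0.5119, -0.1956, 0.2022]
tool_rot: [-0.001, 0.724, 0.69, -0.0]
contact_force: [0.6, 0.3, -1.3]
gripper_width: 0.644
grasp_force: 65.8
```

apply_moves([
  {"translation": [-0.38,0.2,0],"twist": 0,"hand": 0.4},
  {"translation": [-0.38,0.2,0],"twist": 0,"hand": 0.4},
  {"translation": [-0.38,0.2,0],"twist": 0,"hand": 0.4},
  {"translation": [0,0,0],"twist": 0,"hand": 0.4},
  {"translation": [0,0,0],"twist": 0,"hand": 0.4},
])

```text
time: 28.95
tool_pos: [0.5656, -0.3117, 0.2012]
tool_rot: [-0.002, 0.725, 0.689, -0.0]
contact_force: [0.5, 0.6, -1.4]
gripper_width: 0.637
grasp_force: 65.9
```

```bash
python3 g.py .566 -.315 .0625 1.522
```

```text
t 28.95 pos [ 0.5656 -0.3117  0.2012] th 1.521 tilt [-0.003  0.002 -1.   ] F [ 0.5  0.6 -1.4] w 0.637 g 65.9
units [-0.036  0.01   1.387] twist -0.013
```

apply_moves([
  {"translation": [-0.03,0,0.2],"twist": 0,"hand": 0.4},
  {"translation": [0,0,0.25],"twist": 0,"hand": 0.4},
  {"translation": [0,0,0.25],"twist": 0,"hand": 0.4},
  {"translation": [0,0,0.25],"twist": 0,"hand": 0.4},
  {"translation": [0,0,0.2],"twist": 0,"hand": 0.4},
  {"translation": [0,0,0.15],"twist": 0,"hand": 0.4},
  {"translation": [0,0,0.05],"twist": 0,"hand": 0.4},
  {"translation": [0,0,0],"twist": 0,"hand": 0.4},
])

```text
time: 29.75
tool_pos: [0.5657, -0.3137, 0.0677]
tool_rot: [-0.001, 0.724, 0.69, -0.0]
contact_force: [0.4, 0.2, -1.5]
gripper_width: 0.641
grasp_force: 65.9
```

apply_moves([
  {"translation": [0,0,0.02],"twist": 0,"hand": 0.4},
  {"translation": [0,0,0.01],"twist": 0,"hand": 0.4},
  {"translation": [0,0,0],"twist": 0,"hand": 0.4},
  {"translation": [0,0,0],"twist": 0,"hand": 0.4},
])

```text
time: 30.15
tool_pos: [0.5665, -0.3148, 0.066]
tool_rot: [0.001, 0.724, 0.69, 0.0]
contact_force: [-0.1, 0.4, -2.3]
gripper_width: 0.642
grasp_force: 65.9
```

apply_moves([
  {"translation": [0,0,0.02],"twist": 0,"hand": 0.4},
  {"translation": [0,0,0.02],"twist": 0,"hand": 0.4},
  {"translation": [0,0,0],"twist": 0,"hand": 0.4},
  {"translation": [0,0,0],"twist": 0,"hand": 0.4},
])

```text
time: 30.55
tool_pos: [0.5665, -0.3148, 0.0618]
tool_rot: [0.0, 0.724, 0.69, 0.0]
contact_force: [-0.5, 0.4, 2.0]
gripper_width: 0.645
grasp_force: 66.3
```

apply_moves([
  {"translation": [0,0,0.01],"twist": 0,"hand": 0.4},
  {"translation": [0,0,0],"twist": 0,"hand": 0.4},
  {"translation": [0,0,0],"twist": 0,"hand": 0.4},
])

```text
time: 30.85
tool_pos: [0.5665, -0.3148, 0.0618]
tool_rot: [0.0, 0.724, 0.69, -0.0]
contact_force: [-3.8, 2.2, 6.9]
gripper_width: 0.644
grasp_force: 66.8
```

On the floor as expected; releasing.

apply_moves([
  {"translation": [0,0,0],"twist": 0,"hand": 0.65},
  {"translation": [0,0,0],"twist": 0,"hand": 0.69},
  {"translation": [0,0,0],"twist": 0,"hand": 0.72},
  {"translation": [0,0,0],"twist": 0,"hand": 0.74},
  {"translation": [0,0,-0.05],"twist": 0,"hand": 0.76},
  {"translation": [0,0,-0.1],"twist": 0,"hand": 0.76},
  {"translation": [0,0,-0.2],"twist": 0,"hand": 0.76},
  {"translation": [0,0,-0.4],"twist": 0,"hand": 0.8},
])

```text
time: 31.65
tool_pos: [0.5643, -0.3132, 0.133]
tool_rot: [-0.003, 0.724, 0.69, -0.001]
contact_force: [-0.4, -0.3, -0.2]
gripper_width: 0.798
grasp_force: 0.0
```

apply_moves([
  {"translation": [0,0,-0.5],"twist": 0,"hand": 0.8},
  {"translation": [0,0,-0.3],"twist": 0,"hand": 1},
  {"translation": [0.45,-0.14,0],"twist": 0,"hand": 1},
  {"translation": [0.45,-0.14,0],"twist": 0,"hand": 1},
  {"translation": [0.45,-0.14,0],"twist": 0,"hand": 1},
  {"translation": [0.45,-0.14,0],"twist": 0,"hand": 1},
  {"translation": [0.45,-0.14,0],"twist": 0,"hand": 1},
  {"translation": [0.45,-0.14,0],"twist": 0,"hand": 1},
])

```text
time: 32.45
tool_pos: [0.495, -0.0392, 0.2164]
tool_rot: [0.001, 0.724, 0.689, 0.001]
contact_force: [0.3, 0.1, 0.7]
gripper_width: 0.999
grasp_force: 0.0
```

apply_moves([
  {"translation": [0.45,-0.14,0],"twist": 0,"hand": 1},
  {"translation": [0.45,-0.14,0],"twist": 0,"hand": 1},
  {"translation": [0.45,-0.14,0],"twist": 0,"hand": 1},
  {"translation": [0.45,-0.14,0],"twist": 0,"hand": 1},
  {"translation": [0.45,-0.14,0],"twist": 0,"hand": 1},
  {"translation": [0.45,-0.14,0],"twist": 0,"hand": 1},
  {"translation": [0,0,0],"twist": 0,"hand": 1},
  {"translation": [0,0,0],"twist": 0,"hand": 1},
])

```text
time: 33.25
tool_pos: [0.4245, 0.234, 0.2162]
tool_rot: [0.0, 0.723, 0.691, 0.0]
contact_force: [0.0, -0.1, 0.3]
gripper_width: 1.003
grasp_force: 0.0
```

```bash
python3 g.py .403 .2845 .050 1.522;python3 - <<'E'
from h import *
f=grab_frame('scene');g=grab_frame('top')
for k,x0,z in(('tea_caddy',[.566,-.315,-.05],.006),('green_crate',[.5645,-.361,-.05],0),('jam_jar',[.403,.2845,0],0)):
  for n in('top','scene'):
    for r in regions_of(n,k)[:1]:
        print(k,n,r['pixels'].sum(),fit(k,{n:r['pixels']},x0,z))
E
```

```text
t 33.25 pos [0.4245 0.234  0.2162] th 1.525 tilt [ 0.001 -0.    -1.   ] F [ 0.  -0.1  0.3] w 1.003 g 0.0
units [ 0.495 -0.241  1.661] twist 0.026
tea_caddy top 883 (array([ 0.5681947 , -0.31439644, -0.05987163]), np.float64(0.9469026548672567))
tea_caddy scene 292 (array([ 0.55025628, -0.37127702,  1.24532516]), np.float64(0.40464104423495284))
green_crate top 6049 (array([ 0.5646988 , -0.36048547, -0.04570863]), np.float64(0.857495439424831))
green_crate scene 3935 (array([ 0.56339201, -0.36114387, -0.05723028]), np.float64(0.9132524471015767))
jam_jar top 322 (array([0.40304171, 0.28445809, 0.10469329]), np.float64(0.47352941176470587))
jam_jar scene 935 (array([0.40179029, 0.28381939, 0.16438984]), np.float64(0.9631168831168831))
```

apply_moves([
  {"translation": [0.25,-0.12,0],"twist": 0,"hand": 1},
  {"translation": [0.25,-0.12,0],"twist": 0,"hand": 1},
  {"translation": [0,0,0.4],"twist": 0,"hand": 1},
  {"translation": [0,0,0.4],"twist": 0,"hand": 1},
  {"translation": [0,0,0.4],"twist": 0,"hand": 1},
  {"translation": [0,0,0.3],"twist": 0,"hand": 1},
  {"translation": [0,0,0.15],"twist": 0,"hand": 1},
  {"translation": [0,0,0],"twist": 0,"hand": 1},
])

```text
time: 34.45
tool_pos: [0.4014, 0.2826, 0.0473]
tool_rot: [-0.001, 0.725, 0.689, -0.003]
contact_force: [-0.0, -0.1, 0.1]
gripper_width: 0.997
grasp_force: 0.0
```

apply_moves([
  {"translation": [0,0,0],"twist": 0,"hand": 0.75},
  {"translation": [0,0,0],"twist": 0,"hand": 0.5},
  {"translation": [0,0,0],"twist": 0,"hand": 0.4},
  {"translation": [0,0,0],"twist": 0,"hand": 0.4},
  {"translation": [0,0,0],"twist": 0,"hand": 0.4},
  {"translation": [0,0,0],"twist": 0,"hand": 0.4},
])

```text
time: 35.05
tool_pos: [0.405, 0.2849, 0.0525]
tool_rot: [0.001, 0.724, 0.69, 0.002]
contact_force: [-0.5, 0.5, 6.9]
gripper_width: 0.633
grasp_force: 64.0
```

```bash
python3 g.py .562 -.407 .2 1.522
```

```text
t 35.05 pos [0.405  0.2849 0.0525] th 1.522 tilt [ 0.004  0.002 -1.   ] F [-0.5  0.5  6.9] w 0.633 g 64.0
units [-6.831  1.913 -1.481] twist -0.002
```

apply_moves([
  {"translation": [0,0,-0.2],"twist": 0,"hand": 0.4},
  {"translation": [0,0,-0.4],"twist": 0,"hand": 0.4},
  {"translation": [0,0,-0.5],"twist": 0,"hand": 0.4},
  {"translation": [0,0,-0.5],"twist": 0,"hand": 0.4},
  {"translation": [-0.3,0.08,0],"twist": 0,"hand": 0.4},
  {"translation": [-0.44,0.125,0],"twist": 0,"hand": 0.4},
  {"translation": [-0.44,0.125,0],"twist": 0,"hand": 0.4},
  {"translation": [-0.44,0.125,0],"twist": 0,"hand": 0.4},
])

```text
time: 35.85
tool_pos: [0.4405, 0.1186, 0.2102]
tool_rot: [0.0, 0.724, 0.69, 0.0]
contact_force: [1.3, 1.0, -1.6]
gripper_width: 0.63
grasp_force: 64.2
```

apply_moves([
  {"translation": [-0.44,0.125,0],"twist": 0,"hand": 0.4},
  {"translation": [-0.44,0.125,0],"twist": 0,"hand": 0.4},
  {"translation": [-0.44,0.125,0],"twist": 0,"hand": 0.4},
  {"translation": [-0.44,0.125,0],"twist": 0,"hand": 0.4},
  {"translation": [-0.44,0.125,0],"twist": 0,"hand": 0.4},
  {"translation": [-0.44,0.125,0],"twist": 0,"hand": 0.4},
  {"translation": [-0.44,0.125,0],"twist": 0,"hand": 0.4},
  {"translation": [-0.44,0.125,0],"twist": 0,"hand": 0.4},
])

```text
time: 36.65
tool_pos: [0.5232, -0.2381, 0.2098]
tool_rot: [-0.0, 0.724, 0.689, -0.0]
contact_force: [1.0, -0.7, -2.8]
gripper_width: 0.634
grasp_force: 64.2
```

apply_moves([
  {"translation": [-0.44,0.125,0],"twist": 0,"hand": 0.4},
  {"translation": [-0.44,0.125,0],"twist": 0,"hand": 0.4},
  {"translation": [-0.44,0.125,0],"twist": 0,"hand": 0.4},
  {"translation": [-0.3,0.1,0],"twist": 0,"hand": 0.4},
  {"translation": [0,0,0],"twist": 0,"hand": 0.4},
  {"translation": [0,0,0],"twist": 0,"hand": 0.4},
])

```text
time: 37.25
tool_pos: [0.5625, -0.4006, 0.2092]
tool_rot: [-0.001, 0.725, 0.689, 0.0]
contact_force: [-0.3, 0.4, -2.9]
gripper_width: 0.632
grasp_force: 64.1
```

```bash
python3 g.py .562 -.407 .0585 1.522
```

```text
t 37.25 pos [ 0.5625 -0.4006  0.2092] th 1.521 tilt [-0.001  0.002 -1.   ] F [-0.3  0.4 -2.9] w 0.632 g 64.1
units [-0.066  0.     1.507] twist -0.012
```

apply_moves([
  {"translation": [-0.06,0,0.25],"twist": 0,"hand": 0.4},
  {"translation": [0,0,0.28],"twist": 0,"hand": 0.4},
  {"translation": [0,0,0.28],"twist": 0,"hand": 0.4},
  {"translation": [0,0,0.25],"twist": 0,"hand": 0.4},
  {"translation": [0,0,0.2],"twist": 0,"hand": 0.4},
  {"translation": [0,0,0.15],"twist": 0,"hand": 0.4},
  {"translation": [0,0,0.04],"twist": 0,"hand": 0.4},
  {"translation": [0,0,0],"twist": 0,"hand": 0.4},
])

```text
time: 38.05
tool_pos: [0.5626, -0.4057, 0.065]
tool_rot: [-0.0, 0.724, 0.69, -0.0]
contact_force: [0.9, -0.8, -1.8]
gripper_width: 0.633
grasp_force: 64.1
```

apply_moves([
  {"translation": [0,0,0.02],"twist": 0,"hand": 0.4},
  {"translation": [0,0,0],"twist": 0,"hand": 0.4},
  {"translation": [0,0,0],"twist": 0,"hand": 0.4},
])

```text
time: 38.35
tool_pos: [0.5632, -0.407, 0.0645]
tool_rot: [0.001, 0.724, 0.69, 0.0]
contact_force: [-0.3, 1.0, -1.7]
gripper_width: 0.636
grasp_force: 64.1
```

apply_moves([
  {"translation": [0,-0.01,0.02],"twist": 0,"hand": 0.4},
  {"translation": [0,0,0.02],"twist": 0,"hand": 0.4},
  {"translation": [0,0,0.02],"twist": 0,"hand": 0.4},
  {"translation": [0,0,0],"twist": 0,"hand": 0.4},
  {"translation": [0,0,0],"twist": 0,"hand": 0.4},
])

```text
time: 38.85
tool_pos: [0.5618, -0.4068, 0.0586]
tool_rot: [0.0, 0.724, 0.69, -0.0]
contact_force: [-4.3, 1.7, 5.8]
gripper_width: 0.632
grasp_force: 64.6
```

apply_moves([
  {"translation": [0,0,0.01],"twist": 0,"hand": 0.4},
  {"translation": [0,0,0],"twist": 0,"hand": 0.4},
  {"translation": [0,0,0],"twist": 0,"hand": 0.4},
])

```text
time: 39.15
tool_pos: [0.5619, -0.4068, 0.0585]
tool_rot: [0.0, 0.724, 0.69, -0.0]
contact_force: [-5.2, 2.2, 8.7]
gripper_width: 0.634
grasp_force: 65.3
```

Jam jar is down on the floor. Releasing, clearing the arm and checking.

apply_moves([
  {"translation": [0,0,0],"twist": 0,"hand": 0.64},
  {"translation": [0,0,0],"twist": 0,"hand": 0.68},
  {"translation": [0,0,0],"twist": 0,"hand": 0.72},
  {"translation": [0,0,0],"twist": 0,"hand": 0.74},
  {"translation": [0,0,-0.05],"twist": 0,"hand": 0.76},
  {"translation": [0,0,-0.1],"twist": 0,"hand": 0.76},
  {"translation": [0,0,-0.2],"twist": 0,"hand": 0.76},
  {"translation": [0,0,-0.4],"twist": 0,"hand": 0.8},
])

```text
time: 39.95
tool_pos: [0.56, -0.4049, 0.1287]
tool_rot: [-0.003, 0.724, 0.69, -0.0]
contact_force: [-0.2, -0.2, -0.5]
gripper_width: 0.796
grasp_force: 0.0
```

apply_moves([
  {"translation": [0,0,-0.5],"twist": 0,"hand": 0.8},
  {"translation": [0,0,-0.4],"twist": 0,"hand": 0.8},
  {"translation": [-0.4,-0.4,0],"twist": 0,"hand": 0.8},
  {"translation": [-0.4,-0.4,0],"twist": 0,"hand": 0.8},
  {"translation": [-0.4,-0.4,0],"twist": 0,"hand": 0.8},
  {"translation": [-0.4,-0.4,0],"twist": 0,"hand": 0.8},
  {"translation": [0,0,0],"twist": 0,"hand": 0.8},
  {"translation": [0,0,0],"twist": 0,"hand": 0.8},
])

```text
time: 40.75
tool_pos: [0.4126, -0.5417, 0.2222]
tool_rot: [0.001, 0.725, 0.689, 0.0]
contact_force: [-0.3, 0.1, -0.6]
gripper_width: 0.801
grasp_force: 0.0
```

```bash
python3 g.py
python3 - <<'E'
from h import *
f=grab_frame('scene');g=grab_frame('top')
cv2.imwrite('pics/g11.png',np.hstack([cv2.resize(f[90:310,110:330],(400,400)),cv2.resize(g[80:280,190:490],(400,267)) if 0 else cv2.resize(g[90:270,200:500],(400,400))])[:,:,::-1])
E
```

```text
t 40.75 pos [ 0.4126 -0.5417  0.2222] th 1.519 tilt [ 0.001 -0.001 -1.   ] F [-0.3  0.1 -0.6] w 0.801 g 0.0
```

View pics/g11.png

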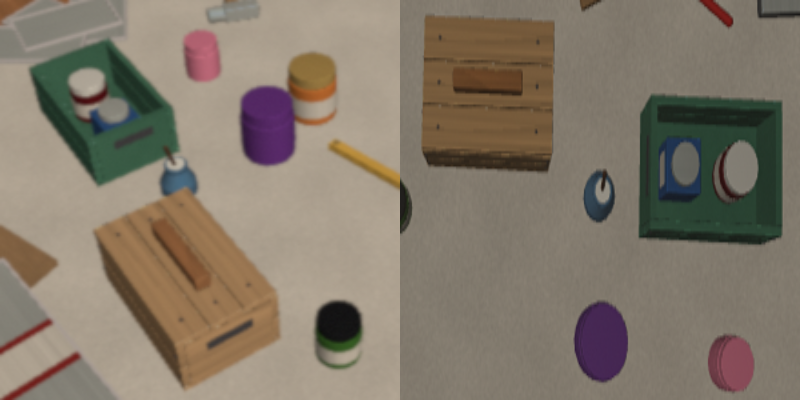

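The picture shows the caddy (680,168) and jam jar (738,170) upright in the green crate, the lid flush on the pine crate at (488,90), and the bystanders in place. Handing in.

```bash
python3 -c "
from plant import *
print(job_done())"
```

```text
the job is handed in; nothing more can be done
None
```

I packed both orders and handed the job in at about 41 s; no verdict came back, but the last pictures showed the pine lid flush, the caddy and jam jar upright in the green crate, and the paste pot and gherkin jar where they were (the tin fell its last few mm in the pine crate, while both jars were set down).

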